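Pack the closed specimens into the carrier tray

TASK

Pack up the specimens: take the four closed ones on the brown sorting sheet (the big lidded cup, the small lidded cup, the lidded square box and the capped vial) and stand each in the carrier tray, down inside the holder made for it: the big cup in the largest ring, the small cup in the middle ring, the vial in the smallest ring and the box in the square frame. Keep them upright, and leave the cup and the box that have no lids standing where they are.

Things in the scene. Friction and masses are not known exactly. Their poses are not given: they have to be found in the camera images.
- big_cup_center (a point): Big closed specimen cup: frosted white upright cylinder, brown contents, white lid; 58 mm in diameter, 52 mm high with lid. The point is its centre, 26 mm above its underside; z up; yaw of no importance. It stands at the start on the sorting sheet (brown card, top 3 mm above the bench). There, things stand at shuffled places of a 3 by 3 grid, 105 mm pitch along the world axes, with bystanders (spare lid, hand lens, bung) up to 26 mm high.
- small_cup_center (a point): Small closed specimen cup: the same make with a white lid, 40 mm in diameter, 42 mm high. The point is its centre, 21 mm above its underside; z points up; yaw is of no importance. It stands at the start on the sorting sheet (brown card, top 3 mm above the bench).
- square_box_center (a point): Closed square specimen box: frosted white with brown contents and a white lid, 42 by 42 mm, 42 mm high. The point is its centre, 21 mm above its underside; z points up; x and y are square to its sides. It stands at the start on the sorting sheet (brown card, top 3 mm above the bench).
- vial_center (a point): Capped specimen vial: slim upright amber cylinder with a paper band and white cap, 26 mm in diameter, 66 mm high. The point is its centre, 33 mm above its underside; z points up; yaw is of no importance. It stands at the start on the sorting sheet (brown card, top 3 mm above the bench).
- open_cup_center (a point): Look-alike: an empty cup as wide and high as the big one (58 mm, 52 mm high) with no lid, so that one looks down into it. It stays where it stands. The point is its centre, 26 mm above its underside. It stands at the start on the sorting sheet (brown card, top 3 mm above the bench).
- open_box_center (a point): Look-alike: an empty square box of the same size as the closed one (42 by 42 by 42 mm) with no lid. It stays where it stands. The point is its centre, 21 mm above its underside. It stands at the start on the sorting sheet (brown card, top 3 mm above the bench).
- holder_big: Holder for the big cup: the largest black ring, 78 mm inside, 86 mm outside, 8 mm high. Fixed in the grey carrier tray (216 mm square, rim 18 mm and floor 4 mm above the bench). Origin: centre of the opening, on the tray's floor; z up. The four holders form a square of 100 mm pitch, in any order.
- holder_small: Holder for the small cup: the middle black ring, 58 mm inside, 66 mm outside, 8 mm high. Fixed in the grey carrier tray (216 mm square, rim 18 mm and floor 4 mm above the bench). Origin: centre of the opening, on the tray's floor; z up.
- holder_vial: Holder for the vial: the smallest black ring, 42 mm inside, 50 mm outside, 8 mm high. Fixed in the grey carrier tray (216 mm square, rim 18 mm and floor 4 mm above the bench). Origin: centre of the opening, on the tray's floor; z up.
- holder_square: Holder for the square box: a black square frame, 60 mm inside, 68 mm outside, 8 mm high; x and y are square to its sides and to the tray's. Fixed in the grey carrier tray (216 mm square, rim 18 mm and floor 4 mm above the bench). Origin: centre of the opening, on the tray's floor; z up.
There are look-alikes about, which are no part of the job. Leave any green look-alike of the holder_square alone. What is shaped like the part that bears big_cup_center but orange is not meant.

How it is judged:
At the end, for the whole second after the job is handed in: Each closed specimen stands at rest, upright (within 0.1 rad), on the tray's floor inside its own holder (centres within 14 mm horizontally, underside within 4 mm of the floor), and the open cup and open box are within 15 mm of where they began and upright (horizontal distance between big_cup_center and holder_big below 0.014 m and z of big_cup_center in the frame of holder_big below 0.03 m and angle between each of big_cup_center, small_cup_center, square_box_center, vial_center's own z axis and vertical below 0.1 rad and linear speed of each of big_cup, small_cup, square_box, vial below 0.02 m/s and horizontal distance between small_cup_center and holder_small below 0.014 m and z of small_cup_center in the frame of holder_small below 0.025 m and horizontal distance between square_box_center and holder_square below 0.014 m and z of square_box_center in the frame of holder_square below 0.025 m and horizontal distance between vial_center and holder_vial below 0.014 m and z of vial_center in the frame of holder_vial below 0.037 m and distance of each of open_cup_center, open_box_center from where it was at the start of the episode below 0.015 m and angle between each of open_cup_center, open_box_center's own z axis and vertical below 0.15 rad); the robot touches nothing.
It fails at once if an open, empty container is shifted by more than 15 mm or knocked over (distance of any of open_cup_center, open_box_center from where it was at the start of the episode above 0.015 m).
It fails at once if a specimen is tipped by more than 40 degrees (angle between any of big_cup_center, small_cup_center, square_box_center, vial_center's own z axis and vertical above 0.7 rad).
It also fails if it takes over 106 s, if anything falls off the work surface, if the arm or the gripper's body presses on something with over 40 N, if the wrist force passes 120 N, or if a joint passes its speed limit or range.

ROBOT

A 6-joint arm with a two-finger parallel gripper is mounted at the origin on the work surface. World frame = base frame: x ahead of the robot, y to its left, z up, the work surface at z = 0. Lengths are in m, angles in rad, forces in N, time in s.
With the tool pointing down it reaches from about 0.4 to 0.825 m from the base axis. Payload 7 kg.
Tool frame: the origin (TCP) lies between the finger pads; the fingertips stand 8 mm ahead of it and the grasp point (between the pads) lies 11 mm behind it (arm.finger_overhang is the distance from the TCP to the fingertips, in m); z points along the fingers, y is the line along which they close (so a half turn about z gives the same grasp; the last joint's range is limited). The gripper opens to 88 mm and grips with 3 to 60 N. Pads are 19 mm wide; open, the fingers measure 130 mm over their backs; the gripper's body (78 mm by 193 mm) begins 47 mm behind the grasp point.
Start: joints at [1.401, 0.359, 0.012, 0, -1.224, -0.288], TCP at [0.298, 0.605, 0.235] pointing down, gripper open.
Joint ranges: [-3.07, 3.07], [-1.43, 2.12], [-1.02, 1.25], [-3.03, 1.67], [-3.05, -0], [-3.03, 3.03]. Speed limits (rad/s): [2.39, 2.39, 3.01, 3.14, 3.14, 3.14].

INTERFACE

Orientations are given as [roll, pitch, yaw] about the fixed x, y, z axes, in that order (R = Rz(yaw) Ry(pitch) Rx(roll)).
In Python, from station import arm gives the robot as it stands.
- The arm moves only by the tool move_arm, never from a script. Its argument "rows" is text: rows parted by semicolons, each of 7 numbers parted by spaces: the turn, a rotation vector about the tool's x, y, z in degrees, then the shift along the tool's x, y, z in m, then the finger opening in m, from 0 to 0.0876. A call has 1 to 8 rows; each row shifts and turns the commanded pose from where the row before left it, along the tool's axes as they then stand; what a row does not reach is not made up. A row lasts 1/8 s, in which the tool goes at most 62.5 mm and 10.7 degrees, less where a joint would pass 70% of its speed; a pose out of reach is approached as far as the arm can. A call is refused whole if a number of a shift passes 0.0625 or a number of a turn 10.7, either way. A call with a gripper value outside its range is refused whole. The fingers move at their own pace and stop on an object; "squeeze" is the grip in N (left out, the last holds). Time passes only in rows, so rows that do not move let the fingers close. It gives the time, the measured TCP pose, the force, the opening and the grip force at its end, in the units of the state.
- arm.get_state(): the state, without advancing time (a new reading comes with each control period).
- arm.grab_frame(name): name is "scene" or "top" or "wrist"; returns (picture, depth): 400x640x3 uint8, blue, green, red; 400x640 float32, m along the optical axis (not along the pixel's ray), 0 where there is no reading.
- arm.camera_model(name): a dict with "mtx" (3x3 intrinsics, pixels), "camera_from_world" (4x4, takes a point from world to camera coordinates); the wrist camera has in their place "mount" (4x4, takes a point from camera to tool coordinates, whose origin is the TCP and whose axes are the flange's). Camera axes: x right, y down, z forward; pixel columns grow to the right and rows downward; lengths in m; the calibration is good to about 2 mm. A picture is of the moment at which its call begins: read the wrist's pose just before it. camera_model takes no time and is no camera call.
- arm.job_done(): hands the job in; it is judged then, once.
The state is a dict: "t": time; "q": joint angles; "qd": joint speeds; "joint_efforts": joint torques, N m; "eef_pos": TCP position; "ee_rot": TCP orientation; "force": force on the tool from outside, world axes, zero at the start; "moment": the same for the moment, N m; "width": finger opening in m; "gripper_force": force on a finger pad.
Only numpy, scipy, OpenCV 4.12 (cv2) and the standard library are available. Lean on these libraries where they do the work, as an engineer would, in place of code of your own. Each camera call takes 0.05 s, during which the arm holds its last target. There are 200 camera calls.

## Working session

There is one attempt and no reset: what is moved stays moved. The work goes in short steps, Python scripts to look and compute and a tool call to move; the robot and the scene stay as the last step left them, time stands still between calls to the robot, and variables do not carry over. Pictures are saved under pics/ and viewed, at most 14 in all, crops included, and the job is handed in when it is done.

Besides the shell and the picture viewer there is one more tool, called after "Emit:" as name(argument=value, ...) on one line, values as JSON. move_arm: Moves the arm, as the interface text tells. Its arguments: {"type":"object","properties":{"rows":{"type":"string"},"squeeze":{"type":"number"}},"required":["rows"]}

```bash
ls; mkdir -p pics; python3 - <<'E'
from station import arm
import cv2,numpy as np
s=arm.get_state();print(s)
p,d=arm.grab_frame("top");np.savez('top.npz',p=p,d=d)
cv2.imwrite('pics/top.png',p)
m=arm.camera_model("top");print(m)
print(arm.camera_model("wrist"))
E
```

```text
pics
{'t': 0.0, 'q': array([ 1.40111032e+00,  3.59413529e-01,  1.10485734e-02, -3.74249055e-04,
       -1.22411322e+00, -2.88103501e-01]), 'qd': array([-1.19214283e-03,  7.24317693e-05, -2.40703618e-04,  2.52043709e-04,
        1.32200112e-03, -1.22549962e-03]), 'joint_efforts': array([ 3.32790805e-04, -5.82724142e+01,  2.93051970e+01,  6.99717790e+00,
        6.76054580e-03, -1.58779017e-04]), 'eef_pos': array([0.29812764, 0.60504774, 0.23359664]), 'ee_rot': array([ 3.13988015e+00, -1.40605980e-04, -4.57916843e-01]), 'force': array([-0.43300531,  0.98403745,  0.79847268]), 'moment': array([ 0.0323669 ,  0.00434003, -0.0449018 ]), 'gripper_force': 0.0, 'width': 0.08714948445026031}
{'mtx': array([[477.30534626,   0.        , 321.9679133 ],
       [  0.        , 477.30534626, 195.74310912],
       [  0.        ,   0.        ,   1.        ]]), 'camera_from_world': array([[ 2.36845063e-02, -9.99707991e-01,  4.79348938e-03,
        -5.09269219e-02],
       [-9.81027828e-01, -2.41642681e-02, -1.92355113e-01,
         4.86781410e-01],
       [ 1.92414775e-01, -1.46710593e-04, -9.81313677e-01,
         1.25750657e+00],
       [ 0.00000000e+00,  0.00000000e+00,  0.00000000e+00,
         1.00000000e+00]])}
{'mtx': array([[358.8079145 ,   0.        , 316.79467476],
       [  0.        , 358.8079145 , 196.99053977],
       [  0.        ,   0.        ,   1.        ]]), 'mount': array([[ 4.30839441e-04, -9.54192078e-01, -2.99194406e-01,
         8.14646756e-02],
       [ 9.99999435e-01,  7.01842558e-04, -7.98321783e-04,
         1.72464688e-03],
       [ 9.71739689e-04, -2.99193893e-01,  9.54191841e-01,
        -1.50412072e-01],
       [ 0.00000000e+00,  0.00000000e+00,  0.00000000e+00,
         1.00000000e+00]])}
```

View pics/top.png

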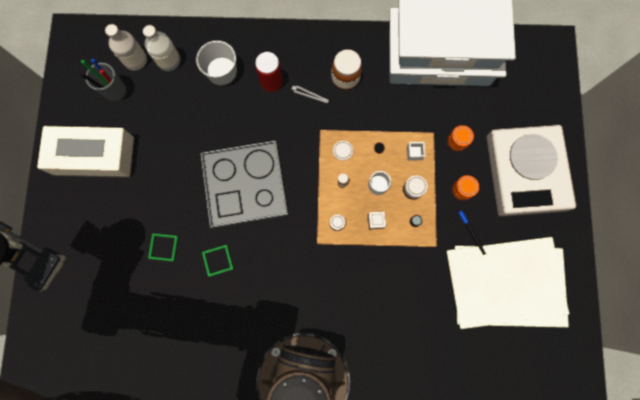

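The sheet is centred near (377,188) and the tray near (244,184), with green decoys at (163,247) and (217,260). I'll zoom in on the sheet and tray.

```bash
cat > h.py <<'E'
import numpy as np,cv2
from station import arm
def ray(name,uv,z,pose=None):
    """pixels -> points on the world plane of height z"""
    m=arm.camera_model(name);uv=np.atleast_2d(uv).astype(float)
    if name=='wrist':
        from scipy.spatial.transform import Rotation as R
        T=np.eye(4);T[:3,:3]=R.from_euler('xyz',pose['ee_rot']).as_matrix();T[:3,3]=pose['eef_pos']
        W=T@m['mount']
    else: W=np.linalg.inv(m['camera_from_world'])
    d=np.c_[uv,np.ones(len(uv))]@np.linalg.inv(m['mtx']).T@W[:3,:3].T
    o=W[:3,3];return o+d*((np.asarray(z)-o[2])/d[:,2])[:,None]
E
python3 - <<'E'
import cv2,numpy as np
from h import *
p=np.load('top.npz')['p']
c=cv2.resize(p[125:255,195:445],None,fx=3.2,fy=3.2,interpolation=cv2.INTER_CUBIC);cv2.imwrite('pics/crop.png',c)
d=np.load('top.npz')['d']
W=np.linalg.inv(arm.camera_model('top')['camera_from_world']);M=arm.camera_model('top')['mtx']
for u,v in [(343,150),(379,148),(416,150),(343,180),(380,182),(416,186),(337,222),(377,220),(416,221),(325,135),(430,240),(240,180)]:
    z=d[v,u];X=W@np.r_[np.linalg.inv(M)@[u,v,1]*z,1];print(u,v,X[:3].round(3))
E
```

```text
343 150 [ 0.63  -0.096  0.01 ]
379 148 [ 0.634 -0.198  0.026]
416 150 [ 0.636 -0.306  0.007]
343 180 [ 0.528 -0.095  0.072]
380 182 [ 0.54  -0.203  0.003]
416 186 [ 0.519 -0.294  0.06 ]
337 222 [ 0.417 -0.082  0.045]
377 220 [ 0.425 -0.19   0.045]
416 221 [ 0.427 -0.299  0.028]
325 135 [ 0.674 -0.044  0.01 ]
430 240 [ 0.379 -0.343 -0.001]
240 180 [0.537 0.195 0.002]
```

View pics/crop.png

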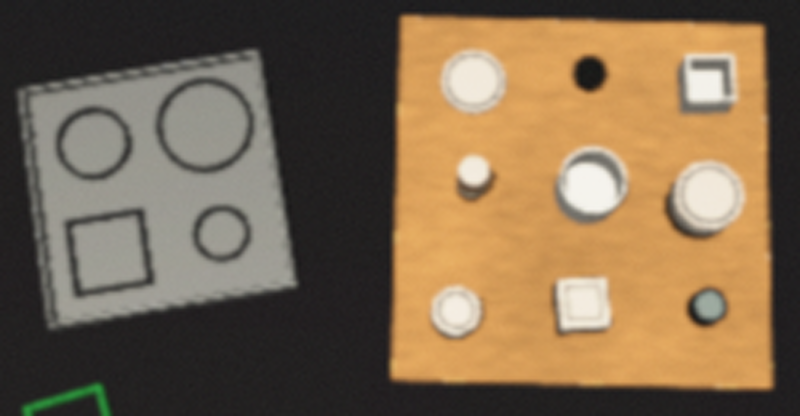

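The big cup is at top-image (416,186), the small cup at (338,222), the box at (377,220) and the vial at (343,179). The open cup (centre) and open box (top right) must stay where they are. Next I'll measure positions.

```bash
python3 - <<'E'
from h import *
p=np.load('top.npz')['p'];h=cv2.cvtColor(p,cv2.COLOR_BGR2HSV)
w=((h[...,1]<45)&(h[...,2]>170)).astype(np.uint8)
n,l,st,_=cv2.connectedComponentsWithStats(w)
exp={'big':((416,186),.055),'small':((338,222),.045),'box':((377,220),.045),'vial':((343,179),.069)}
for k,(c,z) in exp.items():
    i=l[c[1],c[0]];ct=max(cv2.findContours((l==i).astype(np.uint8),0,2)[0],key=cv2.contourArea)
    W=ray('top',ct[:,0],z)[:,:2]
    r=cv2.minAreaRect((W*1000).astype(np.float32));e=cv2.minEnclosingCircle((W*1000).astype(np.float32));print(k,st[i],np.round(r[0],1),np.round(r[1],1),round(r[2],1),np.round(e[0],1),round(e[1],1))
sub=p[130:235,195:295];g=cv2.cvtColor(sub,cv2.COLOR_BGR2GRAY)
t=(g>75).astype(np.uint8)
ct=max(cv2.findContours(t,0,2)[0],key=cv2.contourArea)
r=cv2.minAreaRect((ray('top',ct[:,0]+[195,130],.018)[:,:2]*1000).astype(np.float32));print('tray',r)
for c,hh in zip(*[(lambda a:(a[0],a[1][0]))(cv2.findContours(t,cv2.RETR_CCOMP,2))][0]):
    if cv2.contourArea(c)>60:
        P=(ray('top',c[:,0]+[195,130],.012)[:,:2]*1000).astype(np.float32);r=cv2.minAreaRect(P)
        print(hh[3],np.round(r[0],1),np.round(r[1],1),round(r[2],1))
E
```

```text
big [406 176  21  21 324] [ 519.9 -293.9] [51.8 54.2] 45.8 [ 519.7 -294.2] 28.4
small [331 215  13  15 154] [416.9 -81.6] [38.3 32.6] 1.1 [416.6 -81.8] 19.7
box [369 212  16  16 228] [ 426.4 -188.6] [41.1 40.8] 1.4 [ 425.7 -189.2] 25.9
vial [339 174   8   9  57] [534.  -93.6] [22.3 19. ] 1.0 [533.7 -93.5] 11.5
tray ((525.4696044921875, 183.1957550048828), (219.2024383544922, 217.95726013183594), 11.142389297485352)
-1 [526.8 184.2] [220.2 219. ] 11.1
0 [461.4 249.8] [69.3 17.5] 6.2
0 [472.4 192.9] [71.6 19. ] 15.8
```

Emit:
move_arm(rows="0 0 -8.75 0 0 0 0.076; 0 0 -8.75 0 0 0 0.076; 0 0 -8.75 0 0 0 0.076; 0 0 0 0.05 0.0375 0 0.076; 0 0 0 0.04 0.05 0 0.076; 0 0 0 0.04 0.05 0 0.076; 0 0 0 0.04 0.05 0 0.076; 0 0 0 0.03 0.05 0 0.076")

```text
t: 1.05
eef_pos: [0.4965, 0.3697, 0.2339]
ee_rot: [3.141, 0.001, 0.0]
force: [0.3, -0.5, -0.5]
width: 0.076
gripper_force: 0.0
```

Emit:
move_arm(rows="0 0 0 0 0.05 0 0.076; 0 0 0 0 0.05 0 0.076; 0 0 0 0 0.05 0 0.076; 0 0 0 0 0.03 0 0.076; 0 0 0 0 0 0 0.076; 0 0 0 0 0 0 0.076")

```text
t: 1.8
eef_pos: [0.4956, 0.1918, 0.2344]
ee_rot: [-3.142, 0.0, -0.0]
force: [-0.2, -0.2, 0.5]
width: 0.076
gripper_force: 0.0
```

```bash
python3 - <<'E'
from h import *
s=arm.get_state();print(s['t'],s['eef_pos'],s['ee_rot'],s['q'])
p,d=arm.grab_frame('wrist');cv2.imwrite('pics/w1.png',p);np.savez('w1.npz',p=p,d=d,eef_pos=s['eef_pos'],ee_rot=s['ee_rot'])
E
```

```text
1.8 [0.49563781 0.19179002 0.23443438] [-3.14155532e+00  1.61314021e-04 -3.79072685e-05] [ 7.38340896e-01  1.22402775e-01 -3.03178547e-01 -1.49523054e-04
 -1.14530918e+00  8.32479245e-01]
```

View pics/w1.png

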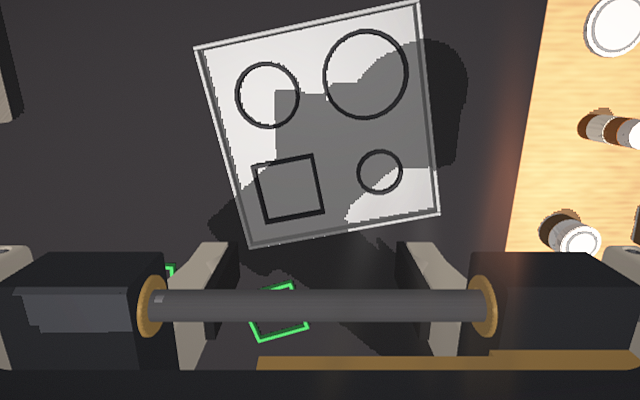

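The wrist view shows the middle ring at (267,95), the big ring at (365,74), the square frame at (288,188) and the smallest ring at (380,172).

```bash
python3 - <<'E'
from h import *
f=np.load('w1.npz');g=cv2.cvtColor(f['p'],cv2.COLOR_BGR2GRAY);m=(g<45).astype(np.uint8)
for k,c,r in [('small',(267,95),45),('big',(365,74),55),('square',(288,188),48),('vial',(380,172),36)]:
    x0,y0=max(c[0]-r,0),max(c[1]-r,0);s=m[y0:c[1]+r,x0:c[0]+r]
    cs=[q for q in cv2.findContours(s,0,2)[0]]
    q=max(cs,key=lambda q:cv2.boundingRect(q)[2]*cv2.boundingRect(q)[3])
    W=(ray('wrist',q[:,0]+[x0,y0],.012,f)[:,:2]*1000).astype(np.float32)
    a=cv2.minAreaRect(W);print(k,len(q),np.round(a[0],1),np.round(a[1],1),round(a[2],1),cv2.minEnclosingCircle(W))
E
```

```text
small 57 [552.4 218.2] [12.  48.3] 57.2 ((555.3778076171875, 222.81344604492188), 24.15488624572754)
big 181 [578.7 135. ] [63.8 82.1] 57.2 ((584.6189575195312, 142.66244506835938), 42.101261138916016)
square 182 [468.2 221.6] [68.2 67.2] 11.0 ((468.26214599609375, 220.9101104736328), 47.06211853027344)
vial 66 [491.8 137. ] [21.5 47.1] 72.0 ((488.7528076171875, 127.62786865234375), 23.547107696533203)
```

Emit:
move_arm(rows="0 0 10 0 0 0 0.07; 0 0 10 0 0 0 0.07; 0 0 10 0 0 0 0.07; 0 0 10 0 0 0 0.07; 0 0 10 0 0 0 0.07; 0 0 10 0 0 0 0.07; 0 0 10 0 0 0 0.07; 0 0 10 0 0 0 0.07")

```text
t: 2.85
eef_pos: [0.4955, 0.1927, 0.2342]
ee_rot: [3.141, -0.0, -1.4]
force: [-0.2, 0.2, -0.7]
width: 0.07
gripper_force: 0.0
```

Emit:
move_arm(rows="0 0 10 0 0 0 0.07; 0 0 0 0.0486 -0.0122 0 0.07; 0 0 0 0.0486 -0.0122 0 0.07; 0 0 0 0.0486 0 0 0.07; 0 0 0 0.0486 0 0 0.07; 0 0 0 0.0486 0 0 0.07; 0 0 0 0.0486 0 0 0.07; 0 0 0 0.0486 0 0 0.07")

```text
t: 3.85
eef_pos: [0.5206, -0.1492, 0.2343]
ee_rot: [3.141, 0.0, -1.569]
force: [0.9, 0.7, -0.3]
width: 0.0698
gripper_force: 0.0
```

Emit:
move_arm(rows="0 0 0 0.0486 0 0 0.07; 0 0 0 0.0486 0 0 0.07; 0 0 0 0.0486 0 0 0.07; 0 0 0 0 0 0.03 0.07; 0 0 0 0 0 0 0.07; 0 0 0 0 0 0 0.07")

```text
t: 4.6
eef_pos: [0.521, -0.2938, 0.2052]
ee_rot: [-3.142, -0.001, -1.569]
force: [1.1, 0.2, -0.0]
width: 0.0701
gripper_force: 0.0
```

```bash
python3 - <<'E'
from h import *
s=arm.get_state();print(s['t'],s['eef_pos'],s['ee_rot'],s['q'])
p,d=arm.grab_frame('wrist');cv2.imwrite('pics/w2.png',p);np.savez('w2.npz',p=p,d=d,eef_pos=s['eef_pos'],ee_rot=s['ee_rot'])
E
```

```text
4.6 [ 0.52098125 -0.29383228  0.20517941] [-3.14159131e+00 -5.07156529e-04 -1.56895661e+00] [-1.86768436e-01  2.53845037e-01 -2.06592924e-01  5.55818765e-04
 -1.11026202e+00  1.88361156e-01]
```

View pics/w2.png

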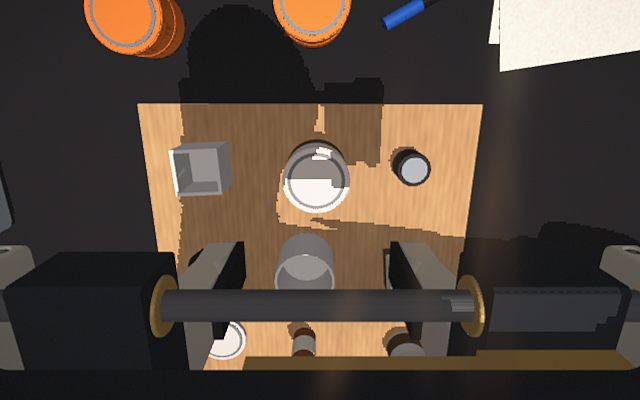

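The big cup's lid is at (316,178), right under the TCP. The open cup is behind it at (305,262) and the open box is at (200,168). A quick ray check on the lid:

```bash
python3 - <<'E'
from h import *
f=np.load('w2.npz')
print(ray('wrist',[(316,180)],.055,f), 'openbox top corners',ray('wrist',[(171,147),(231,141),(219,194)],.045,f)[:,:2], 'bung',ray('wrist',[(414,170)],.028,f))
E
```

```text
[[ 0.52113034 -0.29771801  0.055     ]] openbox top corners [[ 0.64724547 -0.32443515]
 [ 0.59472591 -0.32976533]
 [ 0.60890531 -0.2818127 ]] bung [[ 0.42956687 -0.30049533  0.028     ]]
```

Emit:
move_arm(rows="0 0 0 0.002 0 0.05 0.072; 0 0 0 0 0 0.05 0.072; 0 0 0 0 0 0.045 0.072; 0 0 0 0 0 0.032 0.072; 0 0 0 0 0 0 0.072; 0 0 0 0 0 0 0.05; 0 0 0 0 0 0 0.05; 0 0 0 0 0 0 0.05", squeeze=15)

```text
t: 5.65
eef_pos: [0.5217, -0.2966, 0.0297]
ee_rot: [-3.138, -0.001, -1.57]
force: [0.3, 2.9, 7.3]
width: 0.0577
gripper_force: 15.0
```

Emit:
move_arm(rows="0 0 0 0 0 0 0.05; 0 0 0 0 0 0 0.05")

```text
t: 5.9
eef_pos: [0.5217, -0.2966, 0.0297]
ee_rot: [-3.138, -0.001, -1.57]
force: [0.8, 2.9, 7.4]
width: 0.0574
gripper_force: 15.0
```

Emit:
move_arm(rows="0 0 0 0 0 -0.02 0.05; 0 0 0 0 0 -0.04 0.05; 0 0 0 0 0 -0.05 0.05; 0 0 0 0 0 -0.03 0.05; 0 0 0 0 0 0 0.05")

```text
t: 6.52
eef_pos: [0.5217, -0.2969, 0.1714]
ee_rot: [-3.135, -0.002, -1.57]
force: [-0.6, 0.2, -0.9]
width: 0.0575
gripper_force: 15.0
```

```bash
python3 - <<'E'
from h import *
p,d=arm.grab_frame('scene');cv2.imwrite('pics/s1.png',p)
E
```

```text
(no output)
```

View pics/s1.png

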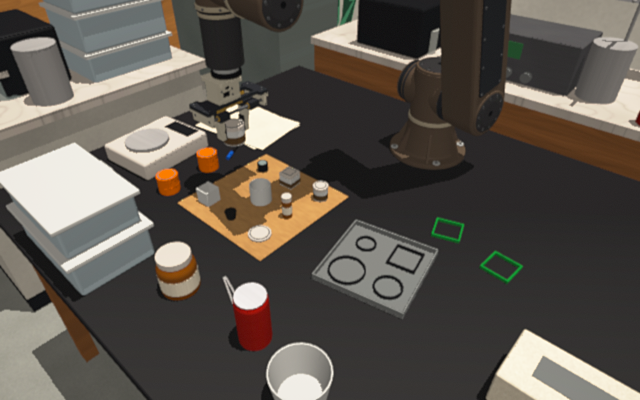

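The cup is held upright at (234,130) and the others are undisturbed. On to the big ring.

Emit:
move_arm(rows="0 0 0 -0.0488 -0.0071 0 0.05; 0 0 0 -0.0488 -0.0071 0 0.05; 0 0 0 -0.0488 -0.0071 0 0.05; 0 0 0 -0.0488 -0.0071 0 0.05; 0 0 0 -0.0488 -0.0071 0 0.05; 0 0 0 -0.0488 -0.0071 0 0.05; 0 0 0 -0.0488 -0.0071 0 0.05; 0 0 0 -0.0488 -0.0071 0 0.05")

```text
t: 7.58
eef_pos: [0.5761, 0.0954, 0.1664]
ee_rot: [3.14, -0.001, -1.571]
force: [0.9, -0.3, -0.9]
width: 0.0579
gripper_force: 15.0
```

Emit:
move_arm(rows="0 0 0 -0.049 -0.007 0 0.05; 0 0 0 0 0 0.04 0.05; 0 0 0 0 0 0.04 0.05; 0 0 0 0 0 0.03 0.05; 0 0 0 0 0 0 0.05")

```text
t: 8.2
eef_pos: [0.5814, 0.1417, 0.0543]
ee_rot: [3.135, -0.003, -1.571]
force: [-0.0, -0.4, -0.5]
width: 0.0576
gripper_force: 15.0
```

Emit:
move_arm(rows="0 0 0 -0.001 -0.004 0 0.05; 0 0 0 0 0 0.012 0.05; 0 0 0 0 0 0.008 0.05; 0 0 0 0 0 0.002 0.05; 0 0 0 0 0 0 0.05; 0 0 0 0 0 0 0.05")

```text
t: 8.95
eef_pos: [0.588, 0.1441, 0.0359]
ee_rot: [-3.141, 0.0, -1.57]
force: [0.4, -0.4, -1.3]
width: 0.0578
gripper_force: 15.0
```

Emit:
move_arm(rows="0 0 0 0 0 0.002 0.05; 0 0 0 0 0 0.002 0.05; 0 0 0 0 0 0 0.05; 0 0 0 0 0 0 0.05")

```text
t: 9.45
eef_pos: [0.5879, 0.144, 0.0315]
ee_rot: [3.142, -0.0, -1.57]
force: [-0.1, -0.5, -0.1]
width: 0.0574
gripper_force: 15.0
```

Emit:
move_arm(rows="0 0 0 0 0 0 0.066; 0 0 0 0 0 0 0.068; 0 0 0 0 0 0 0.068; 0 0 0 0 0 -0.02 0.068; 0 0 0 0 0 -0.05 0.068; 0 0 0 0 0 -0.06 0.068; 0 0 0 0 0 0 0.06")

```text
t: 10.32
eef_pos: [0.5908, 0.1453, 0.1673]
ee_rot: [-3.133, 0.004, -1.57]
force: [-0.1, 0.3, -0.6]
width: 0.0631
gripper_force: 0.0
```

Emit:
move_arm(rows="0 0 0 0.0478 0.0114 0 0.052; 0 0 0 0.0478 0.0114 0 0.052; 0 0 0 0.0478 0.0114 0 0.052; 0 0 0 0.0478 0.0114 0 0.052; 0 0 0 0.0478 0.0114 0 0.052; 0 0 0 0 0 0.025 0.052; 0 0 0 0 0 0 0.052; 0 0 0 0 0 0 0.052")

```text
t: 11.32
eef_pos: [0.5313, -0.0947, 0.137]
ee_rot: [-3.141, -0.0, -1.57]
force: [0.4, -0.3, 0.0]
width: 0.052
gripper_force: 0.0
```

```bash
python3 - <<'E'
from h import *
s=arm.get_state();print(s['t'],s['eef_pos'],s['ee_rot'])
p,d=arm.grab_frame('wrist');cv2.imwrite('pics/w3.png',p);np.savez('w3.npz',p=p,d=d,eef_pos=s['eef_pos'],ee_rot=s['ee_rot'])
E
```

```text
11.325 [ 0.53130253 -0.09466517  0.13695123] [-3.14146738e+00 -2.87085699e-04 -1.56970630e+00]
```

View pics/w3.png

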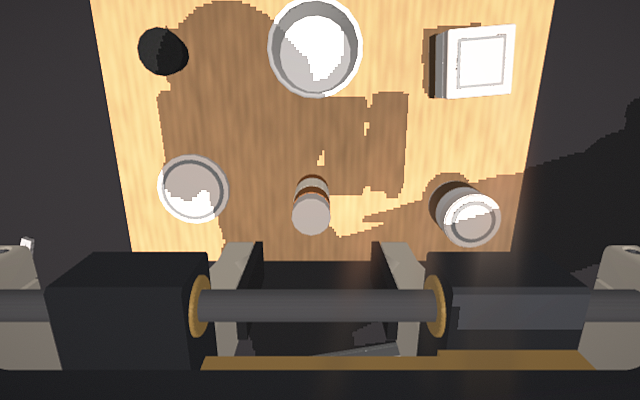

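The vial cap is at (311,215), the small cup lid at (470,219) and the closed box lid spans (447–515, 27–97). The open cup is at (315,48).

```bash
python3 - <<'E'
from h import *
f=np.load('w3.npz')
print(ray('wrist',[(311,215.5)],.069,f),ray('wrist',[(470,219)],.045,f))
b=ray('wrist',[(447,33),(515,25),(511,93),(444,97)],.045,f);print(b[:,:2],b.mean(0))
E
```

```text
[[ 0.53452833 -0.09633466  0.069     ]] [[ 0.42015448 -0.08490448  0.045     ]]
[[ 0.45031981 -0.20793745]
 [ 0.40896962 -0.21251271]
 [ 0.40485378 -0.17231469]
 [ 0.44806446 -0.169747  ]] [ 0.42805192 -0.19062796  0.045     ]
```

Emit:
move_arm(rows="0 0 0 0.0015 -0.003 0.03 0.052; 0 0 0 0 0 0.04 0.052; 0 0 0 0 0 0.03 0.052; 0 0 0 0 0 0 0.052; 0 0 0 0 0 0 0.02; 0 0 0 0 0 0 0.02; 0 0 0 0 0 0 0.02; 0 0 0 0 0 0 0.02", squeeze=12)

```text
t: 12.38
eef_pos: [0.5346, -0.0964, 0.0375]
ee_rot: [-3.14, 0.0, -1.57]
force: [-0.3, 1.5, 6.2]
width: 0.0254
gripper_force: 12.0
```

Emit:
move_arm(rows="0 0 0 0 0 0 0.02; 0 0 0 0 0 0 0.02")

```text
t: 12.62
eef_pos: [0.5346, -0.0964, 0.0376]
ee_rot: [-3.14, 0.0, -1.57]
force: [-0.6, 1.1, 7.7]
width: 0.0257
gripper_force: 12.0
```

Emit:
move_arm(rows="0 0 0 0 0 -0.03 0.02; 0 0 0 0 0 -0.05 0.02; 0 0 0 0 0 -0.04 0.02; 0 0 0 -0.044 0.0095 0 0.02; 0 0 0 -0.044 0.0095 0 0.02; 0 0 0 -0.044 0.0095 0 0.02; 0 0 0 -0.044 0.0095 0 0.02; 0 0 0 -0.044 0.0095 0 0.02")

```text
t: 13.62
eef_pos: [0.4857, 0.1248, 0.1568]
ee_rot: [-3.141, 0.0, -1.571]
force: [2.1, -0.2, 0.1]
width: 0.0256
gripper_force: 12.0
```

Emit:
move_arm(rows="0 0 0 0 0 0.04 0.02; 0 0 0 0 0 0.04 0.02; 0 0 0 0 0 0.025 0.02; 0 0 0 0 0 0 0.02; 0 0 0 0 0 0 0.02")

```text
t: 14.25
eef_pos: [0.487, 0.1238, 0.0525]
ee_rot: [-3.141, 0.0, -1.57]
force: [-1.2, 0.6, -1.0]
width: 0.0257
gripper_force: 12.0
```

Position is good. I'll lower 13.5 mm and release.

Emit:
move_arm(rows="0 0 0 0 0 0.008 0.02; 0 0 0 0 0 0.0035 0.02; 0 0 0 0 0 0.0015 0.02; 0 0 0 0 0 0 0.02; 0 0 0 0 0 0 0.02")

```text
t: 14.88
eef_pos: [0.4864, 0.1235, 0.0387]
ee_rot: [-3.141, 0.0, -1.57]
force: [0.4, -0.5, -1.0]
width: 0.0257
gripper_force: 12.0
```

Emit:
move_arm(rows="0 0 0 0 0 0 0.045; 0 0 0 0 0 0 0.045; 0 0 0 0 0 0 0.045; 0 0 0 0 0 -0.03 0.045; 0 0 0 0 0 -0.05 0.045; 0 0 0 0 0 -0.04 0.045; 0 0 0 0 0 0 0.045")

```text
t: 15.75
eef_pos: [0.4881, 0.1246, 0.1619]
ee_rot: [-3.136, 0.003, -1.57]
force: [0.7, -0.7, -0.3]
width: 0.0451
gripper_force: 0.0
```

Emit:
move_arm(rows="0 0 0 0.0414 0.0136 0 0.058; 0 0 0 0.0414 0.0136 0 0.058; 0 0 0 0.0414 0.0136 0 0.058; 0 0 0 0.0414 0.0136 0 0.058; 0 0 0 0.0414 0.0136 0 0.058; 0 0 0 0 0 0.04 0.058; 0 0 0 0 0 0 0.058; 0 0 0 0 0 0 0.058")

```text
t: 16.75
eef_pos: [0.4188, -0.0833, 0.119]
ee_rot: [3.141, -0.001, -1.57]
force: [-0.3, -0.0, 0.5]
width: 0.0577
gripper_force: 0.0
```

Emit:
move_arm(rows="0 0 0 0 0 0.04 0.058; 0 0 0 0 0 0.035 0.058; 0 0 0 0 0 0.0175 0.058; 0 0 0 0 0 0 0.058; 0 0 0 0 0 0 0.03; 0 0 0 0 0 0 0.03; 0 0 0 0 0 0 0.03; 0 0 0 0 0 0 0.03", squeeze=12)

```text
t: 17.75
eef_pos: [0.4192, -0.0833, 0.027]
ee_rot: [-3.14, 0.0, -1.57]
force: [-1.8, 2.4, 7.8]
width: 0.0396
gripper_force: 12.0
```

Emit:
move_arm(rows="0 0 0 0 0 0 0.03; 0 0 0 0 0 0 0.03")

```text
t: 18.0
eef_pos: [0.4193, -0.0833, 0.027]
ee_rot: [-3.14, 0.0, -1.57]
force: [-2.7, 1.5, 7.9]
width: 0.0399
gripper_force: 12.0
```

Emit:
move_arm(rows="0 0 0 0 0 -0.03 0.03; 0 0 0 0 0 -0.05 0.03; 0 0 0 0 0 -0.05 0.03; 0 0 0 -0.0463 -0.021 0 0.03; 0 0 0 -0.0463 -0.021 0 0.03; 0 0 0 -0.0463 -0.021 0 0.03; 0 0 0 -0.0463 -0.021 0 0.03; 0 0 0 -0.0463 -0.021 0 0.03")

```text
t: 19.0
eef_pos: [0.5237, 0.1496, 0.1565]
ee_rot: [-3.141, 0.0, -1.57]
force: [0.2, -1.3, -0.2]
width: 0.0398
gripper_force: 12.0
```

Emit:
move_arm(rows="0 0 0 -0.0463 -0.021 0 0.03; 0 0 0 -0.0463 -0.021 0 0.03; 0 0 0 0 0 0.04 0.03; 0 0 0 0 0 0.04 0.03; 0 0 0 0 0 0.03 0.03; 0 0 0 0 0 0 0.03; 0 0 0 0 0 0 0.03")

```text
t: 19.88
eef_pos: [0.566, 0.241, 0.0474]
ee_rot: [-3.14, 0.001, -1.57]
force: [0.4, 0.2, 0.2]
width: 0.0399
gripper_force: 12.0
```

Emit:
move_arm(rows="0 0 0 0 0 0.012 0.03; 0 0 0 0 0 0.005 0.03; 0 0 0 0 0 0.0025 0.03; 0 0 0 0 0 0 0.03; 0 0 0 0 0 0 0.03")

```text
t: 20.5
eef_pos: [0.5651, 0.2406, 0.0275]
ee_rot: [-3.142, -0.0, -1.57]
force: [-4.4, -1.0, 8.6]
width: 0.0397
gripper_force: 12.0
```

Emit:
move_arm(rows="0 0 0 0 0 0 0.056; 0 0 0 0 0 0 0.056; 0 0 0 0 0 0 0.056; 0 0 0 0 0 -0.03 0.056; 0 0 0 0 0 -0.05 0.056; 0 0 0 0 0 -0.04 0.058; 0 0 0 0 0 0 0.058")

```text
t: 21.38
eef_pos: [0.5672, 0.2419, 0.1504]
ee_rot: [-3.136, 0.004, -1.57]
force: [-0.5, 0.2, -0.7]
width: 0.058
gripper_force: 0.0
```

Emit:
move_arm(rows="0 0 0 0.0539 0.0174 0 0.064; 0 0 0 0.0539 0.0174 0 0.064; 0 0 0 0.0539 0.0174 0 0.064; 0 0 0 0.0539 0.0174 0 0.064; 0 0 0 0.0539 0.0174 0 0.064; 0 0 0 0.0539 0.0174 0 0.064; 0 0 0 0.0539 0.0174 0 0.064; 0 0 0 0.0539 0.0174 0 0.064")

```text
t: 22.38
eef_pos: [0.4252, -0.1921, 0.1461]
ee_rot: [3.141, 0.0, -1.57]
force: [1.6, -0.1, 0.0]
width: 0.0639
gripper_force: 0.0
```

Emit:
move_arm(rows="0 0 -4 0 0 0.03 0.064; 0 0 0 0 0 0 0.064; 0 0 0 0 0 0 0.064")

```text
t: 22.75
eef_pos: [0.4266, -0.1903, 0.1169]
ee_rot: [3.141, -0.0, -1.501]
force: [0.3, 0.3, 0.5]
width: 0.064
gripper_force: 0.0
```

Down 90 mm and grip.

Emit:
move_arm(rows="0 0 0 0 0 0.04 0.064; 0 0 0 0 0 0.035 0.064; 0 0 0 0 0 0.015 0.064; 0 0 0 0 0 0 0.064; 0 0 0 0 0 0 0.032; 0 0 0 0 0 0 0.032; 0 0 0 0 0 0 0.032; 0 0 0 0 0 0 0.032", squeeze=12)

```text
t: 23.75
eef_pos: [0.4269, -0.1906, 0.0274]
ee_rot: [-3.14, -0.0, -1.5]
force: [-1.9, 3.2, 7.1]
width: 0.0419
gripper_force: 12.0
```

Emit:
move_arm(rows="0 0 0 0 0 0 0.032; 0 0 0 0 0 0 0.032; 0 0 0 0 0 -0.03 0.032; 0 0 0 0 0 -0.05 0.032; 0 0 0 0 0 -0.05 0.032; 0 0 4 0 0 0 0.032; 0 0 0 0 0 0 0.032")

```text
t: 24.62
eef_pos: [0.4261, -0.1906, 0.1571]
ee_rot: [-3.14, 0.0, -1.57]
force: [0.6, -1.2, -0.7]
width: 0.0417
gripper_force: 12.0
```

Emit:
move_arm(rows="0 0 0 -0.0515 -0.0052 0 0.032; 0 0 0 -0.0515 -0.0052 0 0.032; 0 0 0 -0.0515 -0.0052 0 0.032; 0 0 0 -0.0515 -0.0052 0 0.032; 0 0 0 -0.0515 -0.0052 0 0.032; 0 0 0 -0.0515 -0.0052 0 0.032; 0 0 0 -0.0515 -0.0052 0 0.032; 0 0 0 -0.0515 -0.0052 0 0.032")

```text
t: 25.62
eef_pos: [0.4671, 0.2227, 0.1556]
ee_rot: [3.14, -0.001, -1.568]
force: [0.5, 0.2, -0.7]
width: 0.0418
gripper_force: 12.0
```

Emit:
move_arm(rows="0 0 -5.5 0 0 0 0.032; 0 0 -5.5 0 0 0 0.032; 0 0 0 0 0 0.04 0.032; 0 0 0 0 0 0.04 0.032; 0 0 0 0 0 0.03 0.032; 0 0 0 0 0 0 0.032; 0 0 0 0 0 0 0.032")

```text
t: 26.5
eef_pos: [0.4681, 0.2216, 0.0471]
ee_rot: [-3.142, -0.0, -1.377]
force: [0.4, 0.3, -0.1]
width: 0.0418
gripper_force: 12.0
```

Emit:
move_arm(rows="0 0 0 0 0 0.012 0.032; 0 0 0 0 0 0.005 0.032; 0 0 0 0 0 0.0015 0.032; 0 0 0 0 0 0 0.032; 0 0 0 0 0 0 0.032")

```text
t: 27.12
eef_pos: [0.4677, 0.2214, 0.0284]
ee_rot: [-3.142, 0.0, -1.378]
force: [-2.4, -0.0, 3.9]
width: 0.0418
gripper_force: 12.0
```

Emit:
move_arm(rows="0 0 0 0 0 0 0.056; 0 0 0 0 0 0 0.056; 0 0 0 0 0 0 0.056; 0 0 0 0 0 -0.03 0.056; 0 0 0 0 0 -0.05 0.056; 0 0 0 0 0 -0.06 0.058; 0 0 0 0 0 -0.05 0.058; 0 0 0 0 0 0 0.058")

```text
t: 28.12
eef_pos: [0.4696, 0.2229, 0.2225]
ee_rot: [-3.134, 0.004, -1.378]
force: [-1.0, 0.2, -1.0]
width: 0.058
gripper_force: 0.0
```

Emit:
move_arm(rows="0 0 0 0.06 0 0 0.058; 0 0 0 0.06 0 0 0.058; 0 0 0 0.06 0 0 0.058; 0 0 0 0.06 0 0 0.058; 0 0 0 0.06 0 0 0.058; 0 0 0 0.06 0 0 0.058; 0 0 0 0 0 0 0.058; 0 0 0 0 0 0 0.058")

```text
t: 29.12
eef_pos: [0.5359, -0.1322, 0.217]
ee_rot: [3.14, 0.0, -1.38]
force: [-0.6, 0.3, 0.1]
width: 0.0581
gripper_force: 0.0
```

```bash
python3 - <<'E'
from h import *
p,d=arm.grab_frame('top')
a=cv2.resize(p[125:255,195:445],None,fx=3.2,fy=3.2,interpolation=cv2.INTER_CUBIC);cv2.imwrite('pics/end.png',a)
p,d=arm.grab_frame('scene');cv2.imwrite('pics/end2.png',cv2.resize(p[140:320,180:450],None,fx=2.9,fy=2.9,interpolation=cv2.INTER_CUBIC))
E
```

```text
(no output)
```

View pics/end.png

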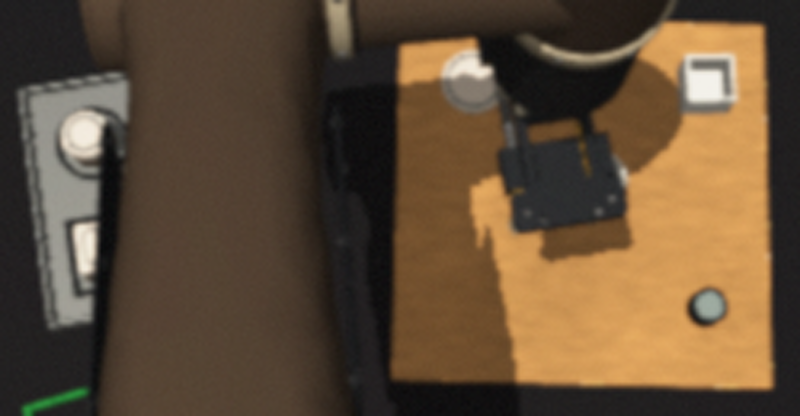

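View pics/end2.png

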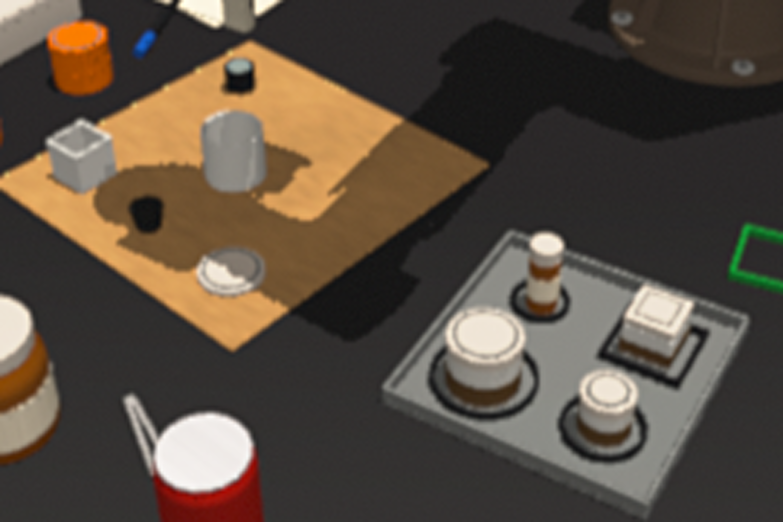

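All four appear seated in their holders, with the open cup and box standing. The arm blocks the top view of the tray, so I'll move it aside and check the centring.

Emit:
move_arm(rows="0 0 0 0.05 0 0 0.058; 0 0 0 0.05 0 0 0.058; 0 0 0 0.05 0 0 0.058; 0 0 0 0.05 0 0 0.058; 0 0 0 0.05 0 0 0.058; 0 0 0 0 0 0 0.058")

```text
t: 29.98
eef_pos: [0.5848, -0.3786, 0.2168]
ee_rot: [3.14, 0.0, -1.379]
force: [-0.6, 0.9, 0.2]
width: 0.058
gripper_force: 0.0
```

```bash
python3 - <<'E'
from h import *
p,d=arm.grab_frame('top')
cv2.imwrite('pics/end3.png',cv2.resize(p[125:240,190:305],None,fx=5,fy=5,interpolation=cv2.INTER_CUBIC))
h=cv2.cvtColor(p,cv2.COLOR_BGR2HSV);w=((h[...,1]<45)&(h[...,2]>165)).astype(np.uint8);w[:, :190]=0;w[:,305:]=0;w[:125]=0;w[240:]=0
for c in cv2.findContours(w,0,2)[0]:
    if cv2.contourArea(c)<25: continue
    for z in (.046,.056,.070):
        r=cv2.minAreaRect((ray('top',c[:,0],z)[:,:2]*1000).astype(np.float32));print(z,np.round(r[0],1),np.round(r[1],1))
E
```

```text
0.046 [467.9 222.3] [42.  43.6]
0.056 [466.1 220.3] [41.7 43.2]
0.07 [463.6 217.4] [41.2 42.8]
0.046 [490.3 130.6] [25.8 25.1]
0.056 [488.3 129.3] [25.6 24.9]
0.07 [485.5 127.4] [25.4 24.6]
0.046 [563.7 242.1] [37.1 39.3]
0.056 [561.2 239.9] [36.8 39. ]
0.07 [557.6 236.9] [36.4 38.5]
0.046 [590.5 148. ] [57.5 58.8]
0.056 [587.8 146.5] [57.1 58.3]
0.07 [583.9 144.5] [56.4 57.7]
```

View pics/end3.png

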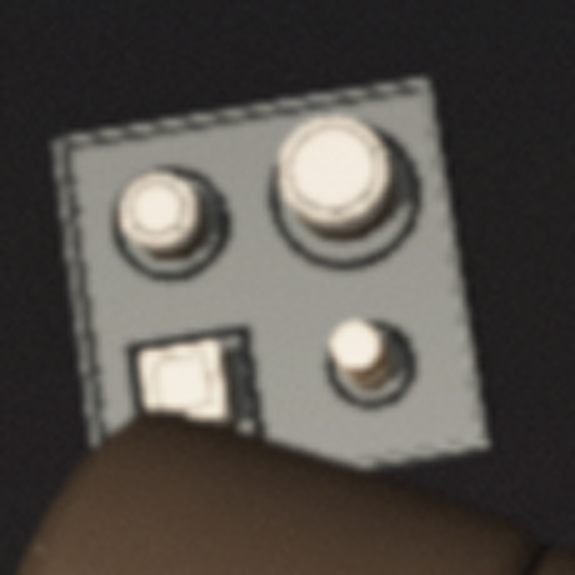

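The holders hold their own specimens, each within about 5 mm of centre. Handing in.

```bash
python3 -c "
from station import arm
print(arm.job_done())"
```

```text
the job is handed in; nothing more can be done
None
```

I handed the job in at about 30 s of the 106 s allowed: all four closed specimens stand upright in their own holders, within about 5 mm of centre. In the last pictures the open cup and open box were still standing where they began. The station gave no verdict.

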